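# Sort a jar delivery and lock the allergen bin

## Robot

A 6-joint arm with a two-finger parallel gripper is mounted at the origin on the work surface. World frame = base frame: x ahead of the robot, y to its left, z up, the work surface at z = 0. Lengths are in m, angles in degrees, forces in N, time in s.
With the tool pointing down it reaches from about 0.425 to 0.925 m from the base axis. Payload 12.5 kg.
Tool frame: the origin (TCP) lies between the finger pads; the fingertips stand ahead of it and the grasp point (between the pads) lies 3 mm ahead of it (bot.nose_length is the z of the fingertips in the tool frame, in m); z points along the fingers, y is the line along which they close (so a half turn about z gives the same grasp; the last joint's range is limited). The gripper opens to 85 mm and grips with 20 to 120 N. Pads are 22 mm wide; open, the fingers measure 114 mm over their backs; the gripper's body (76 mm by 85 mm) begins 54 mm behind the grasp point. The pads swing forward as they close: fully open they stand 13 mm farther back than shut.
Start: joints at [-72.342, 28.126, 89.318, -0, 62.55, -6.05], TCP at [0.251, -0.572, 0.253] pointing down, gripper open.
Joint ranges: [-177.58, 177.58], [-47.91, 125.51], [2.72, 160], [-65.01, 245.01], [3.68, 167.84], [-153.87, 153.87]. Speed limits (degrees/s): [127.2, 127.2, 159.86, 180, 180, 180].

## Interface

Orientations are given as [roll, pitch, yaw] about the fixed x, y, z axes, in that order (R = Rz(yaw) Ry(pitch) Rx(roll)).
In Python, from rig import bot gives the robot as it stands.
- The arm moves only by the tool step_arm, never from a script. Its argument "commands" is a list of rows, each an object with "translation": the shift along the world's x, y, z in mm, a list of three; "twist": the turn about the world's z in rad. In form: [{"translation": [dx, dy, dz], "twist": twist}, ...]. A call has 1 to 8 rows; each row is the pose to reach, as a shift and turn from the pose commanded when the call began; what a row does not reach only later rows make up. A row lasts 1/12 s, in which the tool goes at most 41.7 mm and 7.16 degrees, less where a joint would pass 70% of its speed; a pose out of reach is approached as far as the arm can. A call with a gripper value outside its range is refused whole. "gripper" is the closure in counts, from 0 (fully open) to 255 (shut), set as the call begins (left out, the last holds). The fingers move at their own pace and stop on an object; "squeeze" is the grip in N (left out, the last holds). Time passes only in rows, so rows that repeat a pose let the fingers close. It gives the time, the measured TCP pose, the force, the opening and the grip force at its end, in the units of the state.
- bot.state(): the state, without advancing time (a new reading comes with each control period).
- bot.read_camera(name): name is "scene" or "top" or "wrist"; returns (picture, depth): 420x560x3 uint8, red, green, blue; 420x560 float32, m along the optical axis (not along the pixel's ray), 0 where there is no reading.
- bot.camera_model(name): a dict with "fx", "fy", "cx", "cy" (pixels), "dist_coeffs" ([k1, k2, p1, p2, k3] as OpenCV has them; the pictures are not rectified), "R" (3x3) and "t" (3): a world point X has camera coordinates R X + t; the wrist camera has in their place "T_tool_cam" (4x4, takes a point from camera to tool coordinates, whose origin is the TCP and whose axes are the flange's). Camera axes: x right, y down, z forward; pixel columns grow to the right and rows downward; lengths in m; the calibration is good to about 2 mm. A picture is of the moment at which its call begins: read the wrist's pose just before it. camera_model takes no time and is no camera call.
- bot.close_job(): hands the job in; it is judged then, once.
The state is a dict: "time": time; "q": joint angles; "joint_velocities": joint speeds; "joint_efforts": joint torques, N m; "tcp_pos": TCP position; "ee_rot": TCP orientation; "ft_force": force on the tool from outside, world axes, zero at the start; "torque": the same for the moment, N m; "gripper_width": finger opening in m; "grip_force": force on a finger pad.
Only numpy, scipy, OpenCV 4.12 (cv2) and the standard library are available. Lean on these libraries where they do the work, as an engineer would, in place of code of your own. Each camera call takes 0.05 s, during which the arm holds its last target. There are 200 camera calls.

## Task

Sort the delivery of jars from the sheet pan: stand the two purple-lidded nut-butter jars upright inside the white slant-front allergen bin, and the gold-lidded pickle jar upright in the red tote. Then slide the bin's clear lid down until it is fully shut and turn its black wing knob a quarter turn clockwise until it drops into its locked position. Leave the other things on the table alone.

Things in the scene. Friction and masses are not known exactly. Their poses are not given: they have to be found in the camera images.
- bin: White slant-front bin with a purple band, fixed; 280 wide (its y), 320 deep (its x), walls 5. Origin: on the table under its mouth, middle line; +x runs from the low front (outer face x = -60, 85 high) to the high back (x = 260, 309 high). The top slopes at 35 degrees, facing -x and up. Lid open, the mouth is free from x = -55 to 80, but the knob overhangs its middle (y within 30) beyond x = 25.
- bin_spot0 (a point): A good spot for a nut-butter jar's foot: on the bin's floor (5 above the table), 45 behind the front wall's inner face and 70 from the left (+y) wall's inner face. Axes as bin.
- bin_spot1 (a point): The same on the right (-y) side of the bin, 130 from bin_spot0.
- lid (a joint): Clear sliding lid with a purple frame, in rails along the slope. 0 (m) is fully shut against its stop, 0.195 is fully up the slope. It starts at 0.180 to 0.195 and stays where it is left; moving it down takes about 2 N, up about 6 N. It is moved by the wing knob in the middle of its lower end.
- latch (a joint): Quarter-turn wing knob on the lid (spring plunger): 0 (rad) unlocked, wing pointing up and down the slope; 1.571 locked, wing across it. Turns clockwise seen looking onto the lid. Slight resistance (under 0.1 N m) to about 1.2 rad, then a spring pulls it round, also once let go, and it drops 5 to 6 mm, its pin entering a keeper hole in the bin's front; this needs the lid fully shut (within 2 mm).
- plunge (a joint): How far (m) the wing knob has dropped towards the lid along its turning axis: 0 while unlocked, 0.005 to 0.006 when it has dropped into its locked position.
- latch_grip (a point): Centre of the knob's black wing, 40 long (x), 12 thick (y), 26 tall (z), 28 above the lid's surface; under it a skirt of 25 diameter and a steel boss 32 across, 7 tall. z: turning axis, out from the lid, 35 degrees from vertical; x along the wing, up the slope when unlocked. Lid shut: at (-95, 0, 103) in bin's frame; each metre of lid opening adds 0.819 in x, 0.574 in z.
- tote: Red open plastic tote, 240 (its x) by 190 (its y), 80 high, walls and floor 4 thick, fixed to the table. Origin: centre of its underside, z up.
- pan: Aluminium sheet pan, 240 (its x) by 166 (its y), rim 25 high, floor 3 thick, fixed to the table. Origin: centre of its underside. The three jars stand on it, upright, two side by side in the near half (about x = -48, y = +44 and -44) and one in the middle of the far half (about x = +48); any jar may stand in any of the three places.
- nut_a_mid (a point): Nut-butter jar with a purple lid: straight round jar, 54 diameter, 66 tall, about 0.19 kg. Origin at its centre, half-way up; z is its axis.
- nut_b_mid (a point): The other nut-butter jar with a purple lid: 54 diameter, 66 tall. Origin at its centre, half-way up; z is its axis.
- pail: Bystander: white lidded pail with a green lid, 124 diameter at the lid, 117 tall. Origin at the centre of its underside. To be left alone.
- squeeze: Bystander: yellow squeeze bottle, 62 diameter, 205 tall. Origin at the centre of its underside. To be left alone.
- gnpan: Bystander: lidded steel food pan, 182 by 114, 125 tall. Origin at the centre of its underside. To be left alone.
- tote_in (a point): Centre of the tote's inner floor, 4 above the table. Axes as tote.
- pickle_mid (a point): Pickle jar with a gold lid and green contents: straight round jar, 48 diameter, 80 tall, about 0.19 kg. Origin at its centre, half-way up; z is its axis.
Things that resemble listed ones, but are neither listed nor needed, are in the scene too. What is shaped like the part that bears pickle_mid but turquoise is not meant. Leave any turquoise look-alike of the part that bears nut_b_mid alone.

How it is judged (in metres and radians):
On the way, in this order (a step that is already met when the one before it is completed fails the run):
1. both nut-butter jars stand inside the allergen bin (x of nut_a_mid in the frame of bin between -0.055 and 0.255 m and y of nut_a_mid in the frame of bin between -0.135 and 0.135 m and z of nut_a_mid in the frame of bin between 0.03 and 0.048 m and angle between each of nut_a_mid, nut_b_mid's own z axis and vertical below 0.175 rad and linear speed of each of nut_a, nut_b below 0.03 m/s and x of nut_b_mid in the frame of bin between -0.055 and 0.255 m and y of nut_b_mid in the frame of bin between -0.135 and 0.135 m and z of nut_b_mid in the frame of bin between 0.03 and 0.048 m), for 0.1 s.
2. the lid is slid fully shut (value of joint lid below 0.004 m), for 0.1 s.
3. the knob has dropped into its locked position (value of joint latch above 1.45 rad and value of joint plunge above 0.0035 m), for 0.2 s.
At the end, for the whole second after the job is handed in: Nut-butter jars upright (10 degrees) on the bin's floor, pickle jar upright (10 degrees) on the tote's floor, all at rest; lid within 4 mm of shut; knob within 0.12 rad of locked and dropped in over 3.5 mm; bystanders not shifted over 30 mm (all of step 1 and all of step 3 and x of pickle_mid in the frame of tote between -0.116 and 0.116 m and y of pickle_mid in the frame of tote between -0.091 and 0.091 m and z of pickle_mid in the frame of tote between 0.036 and 0.054 m and angle between pickle_mid's own z axis and vertical below 0.175 rad and linear speed of pickle below 0.03 m/s and value of joint lid below 0.004 m); the robot touches nothing.
It fails at once if a bystander (pail, squeeze bottle or steel food pan) is shifted by more than 30 mm (distance of any of pail, squeeze, gnpan from where it was at the start of the episode above 0.03 m).
It also fails if it takes over 72 s, if anything falls off the work surface, if the arm or the gripper's body presses on something with over 40 N, if the wrist force passes 120 N, or if a joint passes its speed limit or range.

## Working session

There is one attempt and no reset: what is moved stays moved. The work goes in short steps, Python scripts to look and compute and a tool call to move; the robot and the scene stay as the last step left them, time stands still between calls to the robot, and variables do not carry over. Pictures are saved under pics/ and viewed, at most 10 in all, crops included, and the job is handed in when it is done.

Besides the shell and the picture viewer there is one more tool, called after "Call:" as a command line: name --argument value ..., lists and objects as JSON in quotes. step_arm: Moves the arm, as the interface text tells. Its arguments: {"type":"object","properties":{"commands":{"type":"array"},"gripper":{"type":"number"},"squeeze":{"type":"number"}},"required":["commands"]}

```bash
mkdir -p pics; ls
cat > h.py <<'E'
import numpy as np, cv2
from rig import bot
def look(name):
    s=bot.state(); im,d=bot.read_camera(name); return s,im,d
def cloud(name,d,s=None):
    m=bot.camera_model(name)
    K=np.array([[m['fx'],0,m['cx']],[0,m['fy'],m['cy']],[0,0,1.]])
    v,u=np.mgrid[:d.shape[0],:d.shape[1]]
    p=cv2.undistortPoints(np.stack([u,v],-1).reshape(-1,1,2).astype(np.float64),K,np.array(m['dist_coeffs'],float)).reshape(d.shape+(2,))
    c=np.dstack([p[...,0]*d,p[...,1]*d,d])
    if name=='wrist':
        from scipy.spatial.transform import Rotation as R
        T=np.array(m['T_tool_cam']); c=c@T[:3,:3].T+T[:3,3]
        return c@R.from_euler('xyz',s['ee_rot'],degrees=True).as_matrix().T+np.array(s['tcp_pos'])
    return (c-np.array(m['t']))@np.array(m['R'])
E
python3 - <<'E'
from h import *
for n in ['scene','top']:
    s,im,d=look(n); cv2.imwrite(f'pics/{n}0.png',im[...,::-1]); np.save(f'{n}0.npy',cloud(n,d))
print(bot.state(), bot.nose_length)
E
```

```text
pics
{'time': 0.1, 'q': array([-7.23420058e+01,  2.81617378e+01,  8.93454942e+01,  1.44245297e-03,
        6.25495046e+01, -6.05099910e+00]), 'joint_velocities': array([-0.00228999, -0.07834848, -0.12574163,  0.05883986, -0.04812376,
       -0.00652598]), 'joint_efforts': array([ 3.42741740e-03, -6.19447303e+01, -2.62026930e+01, -1.03123821e-04,
        2.89806834e-03,  5.31683284e-06]), 'tcp_pos': array([ 0.25127627, -0.57208108,  0.25278169]), 'ee_rot': array([-1.79943714e+02, -7.25308215e-03,  2.37083242e+01]), 'ft_force': array([0.38090347, 0.62554215, 0.42660696]), 'torque': array([-0.02042927,  0.0101104 , -0.03184102]), 'grip_force': 0.0, 'gripper_width': 0.08486063118452823} 0.022
```

View pics/scene0.png

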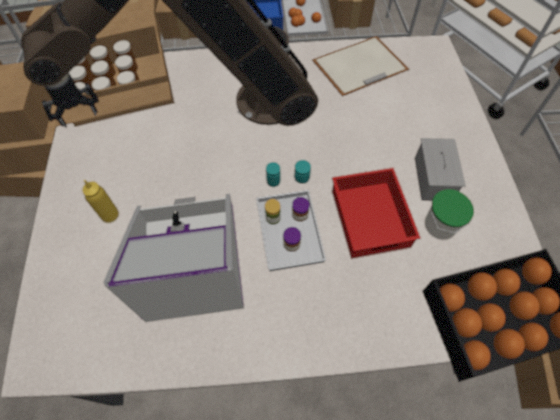

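View pics/top0.png

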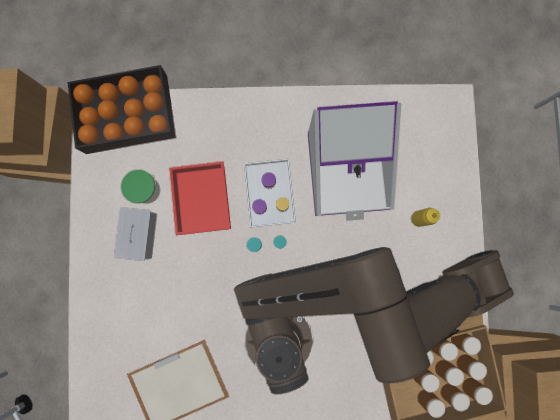

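Scene: candidates in the top view are purple lids at (269,180) and (259,206), the gold lid at (282,204), and turquoise decoys at (254,244) and (280,242), which are not meant. The bin is at (355,160), its knob at (357,170), the tote at (200,198), and the bystanders at (138,186), (133,233) and (426,216). I choose the two purple and one gold jar on the pan.

Run:
```python
from h import *
P=np.load('top0.npy'); im=cv2.imread('pics/top0.png'); hsv=cv2.cvtColor(im,cv2.COLOR_BGR2HSV)
def blobs(mask,n=20,tag=''):
    k,l,st,c=cv2.connectedComponentsWithStats(mask.astype(np.uint8))
    for i in range(1,k):
        if st[i,4]>=n:
            q=P[l==i]; q=q[np.isfinite(q).all(1)]; top=q[q[:,2]>np.percentile(q[:,2],50)-.008]
            print(tag,c[i].round(),st[i,4],'med',np.median(q,0).round(4),'mid',((top.min(0)+top.max(0))/2).round(4))
H,S,V=hsv[...,0],hsv[...,1],hsv[...,2]
roi=np.zeros(H.shape,bool); roi[150:260,235:300]=1
blobs(roi&(H>125)&(H<165)&(S>80),20,'purple'); blobs(roi&(H>15)&(H<32)&(S>110),20,'gold'); blobs(roi&(H>80)&(H<100)&(S>100),20,'teal')
def rect(m,tag):
    q=P[m]; r=cv2.minAreaRect(q[:,:2].astype(np.float32)*1000); print(tag,r)
r=np.zeros(H.shape,bool); r[150:245,160:240]=1
rect(r&((H<8)|(H>172))&(S>120)&(abs(P[...,2]-.08)<.008),'tote rim')
# bin side wall tops / front
r=np.zeros(H.shape,bool); r[95:225,300:410]=1
z=P[...,2]
m=r&(z>.06); rect(m&(z<.4),'bin all')
for a in range(190,225,3): print(a,[tuple((P[a,u]*1000).round().astype(int)) for u in (314,318,330,345,357,370,385,390,394)])
# purple lid frame lower bar, knob
for a in range(150,196,4): print(a,[tuple((P[a,u]*1000).round().astype(int)) for u in (325,349,354,357,360,363,380)])
s=cv2.resize(im[90:240,235:410],None,fx=3.4,fy=3.4,interpolation=cv2.INTER_CUBIC); cv2.imwrite('pics/crop1.png',s)
```

```text
purple [268. 179.] 149 med [0.5949 0.0258 0.0704] mid [0.4809 0.0206 0.8621]
purple [259. 206.] 143 med [0.4966 0.0609 0.0699] mid [0.4309 0.0381 0.8617]
gold [282. 204.] 115 med [ 0.5009 -0.0235  0.0837] mid [ 0.5023 -0.0251  0.0867]
teal [280. 242.] 115 med [ 0.3636 -0.0128  0.0809] mid [ 0.3652 -0.0114  0.0812]
teal [254. 244.] 150 med [0.358  0.0819 0.0677] mid [0.3582 0.0835 0.0688]
tote rim ((530.7184448242188, 277.8218994140625), (248.7710723876953, 199.9476318359375), 5.564737796783447)
bin all ((616.8164672851562, -277.7174377441406), (355.63763427734375, 283.18426513671875), 3.863168716430664)
190 [(np.int64(551), np.int64(-142), np.int64(76)), (np.int64(539), np.int64(-149), np.int64(160)), (np.int64(559), np.int64(-209), np.int64(3)), (np.int64(557), np.int64(-267), np.int64(6)), (np.int64(556), np.int64(-313), np.int64(6)), (np.int64(556), np.int64(-363), np.int64(3)), (np.int64(553), np.int64(-418), np.int64(17)), (np.int64(545), np.int64(-421), np.int64(78)), (np.int64(537), np.int64(-420), np.int64(138))]
193 [(np.int64(540), np.int64(-142), np.int64(74)), (np.int64(5
[... 7919 characters left out ...]
p.int64(570), np.int64(-402), np.int64(5))]
190 [(np.int64(559), np.int64(-190), np.int64(4)), (np.int64(557), np.int64(-282), np.int64(6)), (np.int64(557), np.int64(-302), np.int64(2)), (np.int64(556), np.int64(-313), np.int64(6)), (np.int64(556), np.int64(-324), np.int64(9)), (np.int64(557), np.int64(-337), np.int64(0)), (np.int64(554), np.int64(-401), np.int64(9))]
194 [(np.int64(544), np.int64(-190), np.int64(3)), (np.int64(541), np.int64(-281), np.int64(8)), (np.int64(542), np.int64(-302), np.int64(-2)), (np.int64(540), np.int64(-311), np.int64(11)), (np.int64(541), np.int64(-324), np.int64(5)), (np.int64(540), np.int64(-335), np.int64(5)), (np.int64(539), np.int64(-400), np.int64(10))]
```

View pics/crop1.png

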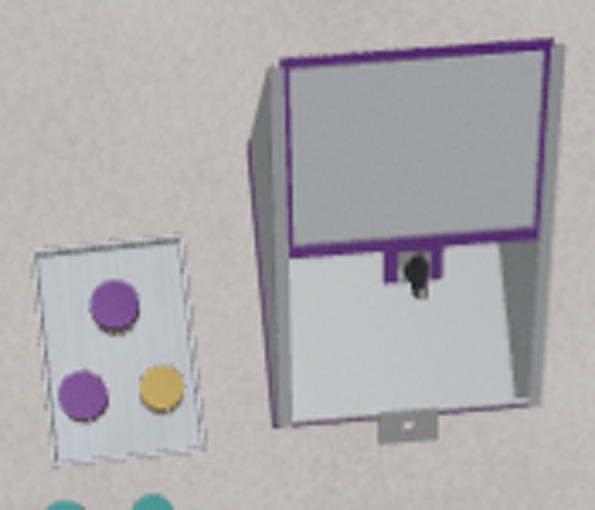

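The crop confirms it: purple lids at (114,305) and (83,395), gold at (162,387), and the black wing at (417,272) pointing up the slope. The bin is at about (0.530, -0.284) with yaw 3.8°. I'm moving towards the far purple jar.

Call:
step_arm --commands '[{"translation": [20, 35, 0], "twist": -0.1}, {"translation": [40, 70, 0], "twist": -0.2}, {"translation": [60, 105, 0], "twist": -0.3}, {"translation": [80, 140, 0], "twist": -0.347}, {"translation": [100, 175, 0], "twist": -0.347}, {"translation": [120, 210, 0], "twist": -0.347}, {"translation": [140, 245, 0], "twist": -0.347}, {"translation": [160, 280, 0], "twist": -0.347}]' --gripper 45 --squeeze 40

```text
time: 0.77
tcp_pos: [0.4118, -0.2904, 0.2532]
ee_rot: [-180.0, 0.0, 3.8]
ft_force: [0.1, -0.3, 0.2]
gripper_width: 0.07
grip_force: 0.0
```

Call:
step_arm --commands '[{"translation": [20, 35, 0], "twist": 0}, {"translation": [40, 70, 0], "twist": 0}, {"translation": [60, 105, 0], "twist": 0}, {"translation": [80, 140, 0], "twist": 0}, {"translation": [100, 175, -10], "twist": 0}, {"translation": [120, 210, -30], "twist": 0}, {"translation": [140, 245, -50], "twist": 0}, {"translation": [160, 280, -60], "twist": 0}]'

```text
time: 1.43
tcp_pos: [0.5682, -0.0158, 0.1933]
ee_rot: [-180.0, 0.1, 3.8]
ft_force: [0.8, -0.5, -0.3]
gripper_width: 0.0705
grip_force: 0.0
```

```bash
cat >> h.py <<'E'
def wristlids():
    s,im,d=look('wrist'); P=cloud('wrist',d,s); hsv=cv2.cvtColor(im,cv2.COLOR_RGB2HSV); H,S,V=hsv[...,0],hsv[...,1],hsv[...,2]
    for tag,m in (('purple',(H>125)&(H<165)&(S>80)),('gold',(H>15)&(H<32)&(S>110))):
        k,l,st,c=cv2.connectedComponentsWithStats((m&(d>0)).astype(np.uint8))
        for i in range(1,k):
            if st[i,4]<300: continue
            q=P[l==i]; z=np.percentile(q[:,2],80); q=q[abs(q[:,2]-z)<.006]
            (x,y),r=cv2.minEnclosingCircle(q[:,:2].astype(np.float32)*1000)
            print(tag,c[i].round(),st[i,4],'centre',round(x),round(y),'r',round(r,1),'z',round(z*1000))
    return s,im,P
E
python3 - <<'E'
from h import *
s,im,P=wristlids(); print(bot.state()['tcp_pos'])
E
```

```text
purple [426. 143.] 2977 centre 605 -138 r 135.9 z 45
purple [237. 171.] 3318 centre 597 25 r 26.4 z 70
purple [195. 266.] 1503 centre 501 61 r 26.9 z 70
gold [289. 283.] 2365 centre 505 -23 r 23.9 z 83
[ 0.57043296 -0.01081158  0.19170612]
```

Call:
step_arm --commands '[{"translation": [20, 28, -15], "twist": 0}, {"translation": [26, 37, -40], "twist": 0}, {"translation": [26, 37, -80], "twist": 0}, {"translation": [26, 37, -110], "twist": 0}, {"translation": [26, 37, -135], "twist": 0}, {"translation": [26, 37, -140], "twist": 0}, {"translation": [26, 37, -140], "twist": 0}]'

```text
time: 2.07
tcp_pos: [0.5936, 0.0194, 0.0536]
ee_rot: [-180.0, 0.2, 3.8]
ft_force: [-0.4, 0.4, -0.0]
gripper_width: 0.0705
grip_force: 0.0
```

Call:
step_arm --commands '[{"translation": [0, 0, 0], "twist": 0}, {"translation": [0, 0, 0], "twist": 0}, {"translation": [0, 0, 0], "twist": 0}, {"translation": [0, 0, 0], "twist": 0}, {"translation": [0, 0, 0], "twist": 0}, {"translation": [0, 0, 0], "twist": 0}]' --gripper 160 --squeeze 40

```text
time: 2.57
tcp_pos: [0.595, 0.0193, 0.0568]
ee_rot: [180.0, -0.2, 3.8]
ft_force: [0.2, 0.4, 7.8]
gripper_width: 0.0526
grip_force: 42.9
```

Call:
step_arm --commands '[{"translation": [0, 0, 30], "twist": 0}, {"translation": [0, 0, 68], "twist": 0}, {"translation": [-5, -10, 105], "twist": 0}, {"translation": [-20, -30, 135], "twist": 0}, {"translation": [-40, -60, 150], "twist": 0}, {"translation": [-63, -94, 150], "twist": 0}, {"translation": [-86, -128, 150], "twist": 0}, {"translation": [-109, -162, 150], "twist": 0}]'

```text
time: 3.23
tcp_pos: [0.484, -0.1437, 0.2062]
ee_rot: [179.9, -0.1, 3.9]
ft_force: [0.8, -0.7, -0.5]
gripper_width: 0.0525
grip_force: 43.1
```

Call:
step_arm --commands '[{"translation": [0, -38, 0], "twist": 0}, {"translation": [0, -76, 0], "twist": 0}, {"translation": [0, -114, 0], "twist": 0}, {"translation": [0, -152, 0], "twist": 0}, {"translation": [5, -185, 0], "twist": 0}, {"translation": [15, -205, 0], "twist": 0}, {"translation": [25, -217, 0], "twist": 0}, {"translation": [30, -219, 0], "twist": 0}]'

```text
time: 3.9
tcp_pos: [0.5156, -0.3639, 0.2055]
ee_rot: [179.9, -0.1, 3.7]
ft_force: [-0.6, 0.5, -0.6]
gripper_width: 0.0531
grip_force: 43.1
```

Call:
step_arm --commands '[{"translation": [3, 4, -35], "twist": 0}, {"translation": [3, 4, -70], "twist": 0}, {"translation": [3, 4, -105], "twist": 0}, {"translation": [3, 4, -130], "twist": 0}, {"translation": [3, 4, -140], "twist": 0}, {"translation": [3, 4, -145], "twist": 0}, {"translation": [3, 4, -145], "twist": 0}]'

```text
time: 4.48
tcp_pos: [0.5159, -0.3517, 0.0595]
ee_rot: [-179.5, 0.4, 3.9]
ft_force: [-11.3, 31.9, 8.5]
gripper_width: 0.0528
grip_force: 49.0
```

Call:
step_arm --commands '[{"translation": [0, 6, 0], "twist": 0}, {"translation": [0, 14, 0], "twist": 0}, {"translation": [0, 14, 0], "twist": 0}, {"translation": [0, 14, 0], "twist": 0}]'

```text
time: 4.82
tcp_pos: [0.5185, -0.3432, 0.0605]
ee_rot: [180.0, -0.0, 3.9]
ft_force: [0.6, -0.1, -1.7]
gripper_width: 0.0526
grip_force: 48.8
```

Call:
step_arm --commands '[{"translation": [0, 0, -2], "twist": 0}, {"translation": [0, 0, -2], "twist": 0}, {"translation": [0, 0, -2], "twist": 0}]'

```text
time: 5.07
tcp_pos: [0.5186, -0.3439, 0.0588]
ee_rot: [180.0, -0.1, 3.8]
ft_force: [-0.2, 3.2, 6.8]
gripper_width: 0.0527
grip_force: 49.7
```

Call:
step_arm --commands '[{"translation": [0, 0, 0], "twist": 0}, {"translation": [0, 0, 0], "twist": 0}, {"translation": [0, 0, 0], "twist": 0}, {"translation": [0, 0, 0], "twist": 0}]' --gripper 65

```text
time: 5.4
tcp_pos: [0.5182, -0.3438, 0.0579]
ee_rot: [180.0, 0.0, 3.8]
ft_force: [0.5, 0.4, 0.8]
gripper_width: 0.0635
grip_force: 0.0
```

Call:
step_arm --commands '[{"translation": [0, 0, 20], "twist": 0}, {"translation": [0, 0, 55], "twist": 0}, {"translation": [0, 0, 90], "twist": 0}, {"translation": [-10, 0, 125], "twist": 0}, {"translation": [-30, 20, 145], "twist": 0}, {"translation": [-30, 55, 145], "twist": 0}, {"translation": [-30, 90, 145], "twist": 0}, {"translation": [-30, 128, 145], "twist": 0}]'

```text
time: 6.07
tcp_pos: [0.4878, -0.2149, 0.2035]
ee_rot: [180.0, -0.1, 3.7]
ft_force: [1.0, -1.0, -0.3]
gripper_width: 0.0636
grip_force: 0.0
```

Run:
```python
from h import *
s,im,P=wristlids(); cv2.imwrite('pics/w1.png',im[...,::-1]); print(bot.state()['tcp_pos'])
```

```text
purple [404.  27.] 1916 centre 605 -254 r 9.2 z 191
purple [435. 179.] 3193 centre 521 -342 r 26.7 z 72
purple [  5. 179.] 452 centre 496 42 r 19.4 z 68
gold [ 57. 178.] 3001 centre 504 -24 r 24.7 z 84
gold [550. 253.] 663 centre 438 -524 r 22.7 z 29
[ 0.48700356 -0.20909031  0.20328641]
```

View pics/w1.png

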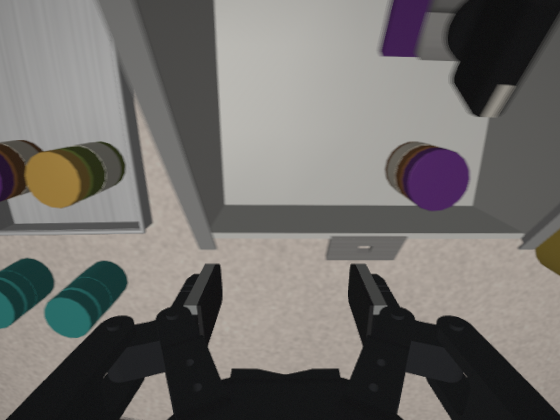

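Call:
step_arm --commands '[{"translation": [2, 38, 0], "twist": 0}, {"translation": [4, 76, 0], "twist": 0}, {"translation": [6, 114, 0], "twist": 0}, {"translation": [8, 152, 0], "twist": 0}, {"translation": [10, 190, 0], "twist": 0}, {"translation": [12, 228, 0], "twist": 0}, {"translation": [13, 260, 0], "twist": 0}, {"translation": [13, 270, -20], "twist": 0}]' --gripper 42

```text
time: 6.78
tcp_pos: [0.5024, 0.0579, 0.1854]
ee_rot: [180.0, -0.3, 4.0]
ft_force: [0.7, 0.2, 0.3]
gripper_width: 0.0712
grip_force: 0.0
```

Call:
step_arm --commands '[{"translation": [0, 0, 0], "twist": 0}, {"translation": [0, 0, -20], "twist": 0}]'

```text
time: 6.95
tcp_pos: [0.5022, 0.0548, 0.1648]
ee_rot: [180.0, -0.2, 3.9]
ft_force: [0.5, -0.2, -0.0]
gripper_width: 0.0711
grip_force: 0.0
```

Call:
step_arm --commands '[{"translation": [-1, 6, -35], "twist": 0}, {"translation": [-1, 6, -70], "twist": 0}, {"translation": [-1, 6, -98], "twist": 0}, {"translation": [-1, 6, -108], "twist": 0}, {"translation": [-1, 6, -108], "twist": 0}]'

```text
time: 7.37
tcp_pos: [0.4999, 0.0596, 0.0537]
ee_rot: [-180.0, 0.2, 3.8]
ft_force: [0.4, -0.4, 0.2]
gripper_width: 0.0719
grip_force: 0.0
```

Call:
step_arm --commands '[{"translation": [0, 0, 0], "twist": 0}, {"translation": [0, 0, 0], "twist": 0}, {"translation": [0, 0, 0], "twist": 0}, {"translation": [0, 0, 0], "twist": 0}, {"translation": [0, 0, 0], "twist": 0}, {"translation": [0, 0, 0], "twist": 0}]' --gripper 160

```text
time: 7.87
tcp_pos: [0.5008, 0.0602, 0.0562]
ee_rot: [180.0, -0.1, 3.8]
ft_force: [-0.4, -1.8, 7.8]
gripper_width: 0.0526
grip_force: 43.0
```

Call:
step_arm --commands '[{"translation": [0, 0, 35], "twist": 0}, {"translation": [0, 0, 75], "twist": 0}, {"translation": [0, 0, 110], "twist": 0}, {"translation": [0, -10, 140], "twist": 0}, {"translation": [-3, -30, 150], "twist": 0}, {"translation": [-7, -65, 150], "twist": 0}, {"translation": [-9, -100, 150], "twist": 0}, {"translation": [-11, -138, 150], "twist": 0}]'

```text
time: 8.53
tcp_pos: [0.4888, -0.0785, 0.206]
ee_rot: [180.0, -0.1, 3.9]
ft_force: [0.7, -0.7, -1.9]
gripper_width: 0.0528
grip_force: 43.5
```

Call:
step_arm --commands '[{"translation": [0, -38, 0], "twist": 0}, {"translation": [0, -76, 0], "twist": 0}, {"translation": [0, -114, 0], "twist": 0}, {"translation": [8, -145, 0], "twist": 0}, {"translation": [22, -154, 0], "twist": 0}, {"translation": [22, -154, 0], "twist": 0}]'

```text
time: 9.03
tcp_pos: [0.5125, -0.2344, 0.2053]
ee_rot: [179.9, -0.1, 3.7]
ft_force: [-1.1, 1.0, -1.9]
gripper_width: 0.0525
grip_force: 43.5
```

Call:
step_arm --commands '[{"translation": [0, 0, -35], "twist": 0}, {"translation": [0, 0, -70], "twist": 0}, {"translation": [0, 0, -100], "twist": 0}, {"translation": [0, 0, -125], "twist": 0}, {"translation": [0, 0, -138], "twist": 0}, {"translation": [0, 0, -138], "twist": 0}]'

```text
time: 9.53
tcp_pos: [0.5099, -0.2303, 0.0647]
ee_rot: [-179.8, 0.2, 3.9]
ft_force: [-0.2, 1.0, -1.4]
gripper_width: 0.0525
grip_force: 43.4
```

Call:
step_arm --commands '[{"translation": [0, 0, -5], "twist": 0}, {"translation": [0, 0, -8], "twist": 0}, {"translation": [0, 0, -8], "twist": 0}, {"translation": [0, 0, -8], "twist": 0}]'

```text
time: 9.87
tcp_pos: [0.5115, -0.2317, 0.0599]
ee_rot: [180.0, -0.1, 3.8]
ft_force: [0.8, -0.6, -2.1]
gripper_width: 0.0527
grip_force: 43.4
```

Call:
step_arm --commands '[{"translation": [0, 0, 0], "twist": 0}, {"translation": [0, 0, 0], "twist": 0}, {"translation": [0, 0, 0], "twist": 0}, {"translation": [0, 0, 0], "twist": 0}]' --gripper 65

```text
time: 10.2
tcp_pos: [0.5114, -0.2317, 0.0594]
ee_rot: [180.0, -0.0, 3.8]
ft_force: [0.1, -0.5, 0.7]
gripper_width: 0.0638
grip_force: 0.0
```

Call:
step_arm --commands '[{"translation": [0, 0, 20], "twist": 0}, {"translation": [0, 0, 55], "twist": 0}, {"translation": [0, 0, 90], "twist": 0}, {"translation": [-10, 10, 125], "twist": 0}, {"translation": [-20, 40, 145], "twist": 0}, {"translation": [-20, 80, 145], "twist": 0}, {"translation": [-20, 118, 145], "twist": 0}, {"translation": [-20, 156, 145], "twist": 0}]'

```text
time: 10.87
tcp_pos: [0.4908, -0.0743, 0.2048]
ee_rot: [180.0, -0.1, 3.8]
ft_force: [0.2, 0.7, 0.2]
gripper_width: 0.0635
grip_force: 0.0
```

Run:
```python
from h import *
s,im,P=wristlids(); print(bot.state()['tcp_pos'])
```

```text
purple [365. 110.] 1161 centre 563 -140 r 100.2 z 43
purple [462. 197.] 3050 centre 510 -230 r 26.7 z 72
purple [554. 196.] 405 centre 515 -326 r 20.3 z 67
gold [225. 191.] 2671 centre 504 -24 r 23.9 z 84
[ 0.49009435 -0.06909254  0.2045438 ]
```

Call:
step_arm --commands '[{"translation": [7, 25, 0], "twist": 0}, {"translation": [14, 45, -20], "twist": 0}, {"translation": [14, 46, -55], "twist": 0}, {"translation": [14, 46, -90], "twist": 0}, {"translation": [14, 46, -120], "twist": 0}, {"translation": [14, 46, -138], "twist": 0}, {"translation": [14, 46, -142], "twist": 0}, {"translation": [14, 46, -142], "twist": 0}]'

```text
time: 11.58
tcp_pos: [0.505, -0.0296, 0.0613]
ee_rot: [-180.0, 0.1, 3.8]
ft_force: [0.1, 0.5, 1.0]
gripper_width: 0.0637
grip_force: 0.0
```

Call:
step_arm --commands '[{"translation": [0, 0, 0], "twist": 0}, {"translation": [0, 0, 0], "twist": 0}, {"translation": [0, 0, 0], "twist": 0}, {"translation": [0, 0, 0], "twist": 0}, {"translation": [0, 0, 0], "twist": 0}, {"translation": [0, 0, 0], "twist": 0}]' --gripper 160

```text
time: 12.08
tcp_pos: [0.5059, -0.0297, 0.0633]
ee_rot: [180.0, -0.1, 3.8]
ft_force: [-0.3, 2.1, 9.1]
gripper_width: 0.047
grip_force: 41.9
```

Call:
step_arm --commands '[{"translation": [0, 0, 30], "twist": 0}, {"translation": [0, 0, 65], "twist": 0}, {"translation": [0, 10, 100], "twist": 0}, {"translation": [0, 40, 120], "twist": 0}, {"translation": [5, 78, 120], "twist": 0}, {"translation": [10, 116, 120], "twist": 0}, {"translation": [15, 154, 120], "twist": 0}, {"translation": [20, 192, 120], "twist": 0}]'

```text
time: 12.75
tcp_pos: [0.5251, 0.1641, 0.183]
ee_rot: [-180.0, -0.1, 3.8]
ft_force: [0.6, -0.0, -1.3]
gripper_width: 0.0469
grip_force: 42.3
```

Call:
step_arm --commands '[{"translation": [2, 38, 0], "twist": 0}, {"translation": [4, 76, 0], "twist": 0}, {"translation": [5, 108, 0], "twist": 0}, {"translation": [5, 114, -25], "twist": 0}, {"translation": [5, 114, -60], "twist": 0}, {"translation": [5, 114, -90], "twist": 0}, {"translation": [5, 114, -108], "twist": 0}, {"translation": [5, 114, -112], "twist": 0}]'

```text
time: 13.42
tcp_pos: [0.529, 0.276, 0.0674]
ee_rot: [179.9, 0.2, 3.8]
ft_force: [-0.0, 1.1, -1.6]
gripper_width: 0.0469
grip_force: 42.3
```

Call:
step_arm --commands '[{"translation": [0, 0, -3], "twist": 0}, {"translation": [0, 0, -5], "twist": 0}, {"translation": [0, 0, -5], "twist": 0}, {"translation": [0, 0, -5], "twist": 0}]'

```text
time: 13.75
tcp_pos: [0.5308, 0.2765, 0.0663]
ee_rot: [-180.0, -0.1, 3.8]
ft_force: [-0.4, -0.8, -1.8]
gripper_width: 0.0474
grip_force: 42.3
```

Call:
step_arm --commands '[{"translation": [0, 0, -2], "twist": 0}, {"translation": [0, 0, -2], "twist": 0}]'

```text
time: 13.92
tcp_pos: [0.5309, 0.2766, 0.0644]
ee_rot: [-180.0, -0.1, 3.8]
ft_force: [0.2, 0.6, 6.8]
gripper_width: 0.0468
grip_force: 42.9
```

Call:
step_arm --commands '[{"translation": [0, 0, 0], "twist": 0}, {"translation": [0, 0, 0], "twist": 0}, {"translation": [0, 0, 0], "twist": 0}, {"translation": [0, 0, 0], "twist": 0}]' --gripper 60

```text
time: 14.25
tcp_pos: [0.5303, 0.2764, 0.0631]
ee_rot: [180.0, -0.0, 3.8]
ft_force: [1.0, -0.3, -0.2]
gripper_width: 0.065
grip_force: 0.0
```

Call:
step_arm --commands '[{"translation": [0, 0, 20], "twist": 0}, {"translation": [0, 0, 55], "twist": 0}, {"translation": [0, 0, 90], "twist": 0}, {"translation": [0, 0, 130], "twist": 0}, {"translation": [0, 0, 170], "twist": 0}, {"translation": [-5, -20, 200], "twist": 0.1}, {"translation": [-10, -55, 210], "twist": 0.2}, {"translation": [-15, -92, 210], "twist": 0.3}]'

```text
time: 14.92
tcp_pos: [0.5155, 0.1843, 0.2761]
ee_rot: [179.9, -0.3, 21.4]
ft_force: [1.3, -0.4, -0.3]
gripper_width: 0.0651
grip_force: 0.0
```

Run:
```python
from h import *
s,im,P=wristlids(); print(s['q'].round(1),s['ee_rot'].round(1),bot.state()['tcp_pos'])
```

```text
purple [528. 248.] 1683 centre 547 -140 r 82.3 z 48
gold [206. 146.] 1831 centre 530 276 r 23.8 z 85
[12.8 20.4 98.7 -0.  60.6 81.3] [179.9  -0.3  21.4] [0.51420185 0.17897888 0.27458531]
```

Call:
step_arm --commands '[{"translation": [-2, -40, 0], "twist": -0.1}, {"translation": [-4, -80, 5], "twist": -0.2}, {"translation": [-6, -120, 10], "twist": -0.3}, {"translation": [-8, -160, 15], "twist": -0.307}, {"translation": [-10, -200, 20], "twist": -0.307}, {"translation": [-12, -240, 25], "twist": -0.307}, {"translation": [-14, -280, 30], "twist": -0.307}, {"translation": [-16, -320, 30], "twist": -0.307}]'

```text
time: 15.63
tcp_pos: [0.4989, -0.1376, 0.304]
ee_rot: [180.0, -0.1, 3.4]
ft_force: [0.6, -0.1, -0.0]
gripper_width: 0.065
grip_force: 0.0
```

Call:
step_arm --commands '[{"translation": [-2, -40, 0], "twist": 0}, {"translation": [-4, -80, 0], "twist": 0}, {"translation": [-6, -120, 0], "twist": 0}, {"translation": [-6, -138, 0], "twist": 0}, {"translation": [-6, -138, 0], "twist": 0}]'

```text
time: 16.05
tcp_pos: [0.4928, -0.2772, 0.3024]
ee_rot: [180.0, 0.0, 3.2]
ft_force: [0.3, 1.2, -0.6]
gripper_width: 0.065
grip_force: 0.0
```

Run:
```python
from h import *
s,im,P=wristlids(); print(s['tcp_pos'].round(4),s['ee_rot'].round(1)); cv2.imwrite('pics/w2.png',im[...,::-1]); np.save('w2.npy',P)
hsv=cv2.cvtColor(im,cv2.COLOR_RGB2HSV)
m=(hsv[...,2]<60)&(P[...,2]>.19)&(P[...,2]<.25)&(P[...,0]>.56)
q=P[m]; print(len(q),q.min(0),q.max(0)); v,u=np.nonzero(m); print(u.min(),u.max(),v.min(),v.max())
# knob in bin-yaw frame, coordinate along normal
c,s_=np.cos(np.radians(3.8)),np.sin(np.radians(3.8)); B=np.array([[c,s_,0],[-s_,c,0],[0,0,1]])
k=(q-[.53,-.2845,0])@B.T*1000
a=np.radians(35); n=k@[-np.sin(a),0,np.cos(a)]; t=k@[np.cos(a),0,np.sin(a)]
w=n>np.percentile(n,97)-6
print('n',np.percentile(n,[5,50,95]),'top: t',np.percentile(t[w],[2,50,98]),'y',np.percentile(k[w,1],[2,50,98]),w.sum())
# lid plane check
L=(P-[.53,-.2845,0])@B.T*1000
nn=L@[-np.sin(a),0,np.cos(a)]
pm=(hsv[...,0]>125)&(hsv[...,0]<165)&(hsv[...,1]>80)&(L[...,2]>150)
print('lid n',np.percentile(nn[pm],[10,50,90]),'y',np.percentile(L[pm][:,1],[1,99]), 't min',np.percentile((L@[np.cos(a),0,np.sin(a)])[pm],1))
```

```text
purple [297.  23.] 11721 centre 635 -277 r 127.3 z 208
purple [344. 160.] 1737 centre 521 -343 r 26.6 z 72
purple [246. 165.] 1700 centre 509 -231 r 26.5 z 72
gold [508. 241.] 6023 centre 444 -543 r 24.6 z 159
[ 0.4928 -0.2772  0.3024] [180.    0.    3.2]
1772 [ 0.57158619 -0.29108064  0.19599692] [ 0.63168466 -0.15067669  0.23637274]
88 316 0 113
n [125.46733937 149.74065202 151.87279928] top: t [158.89169472 182.26575597 195.11632933] y [-4.75510907  1.04580127  6.79837593] 1069
lid n [110.06002044 111.07683877 112.09859644] y [-123.76037238  125.16042178] t min 160.3449938856641
```

View pics/w2.png

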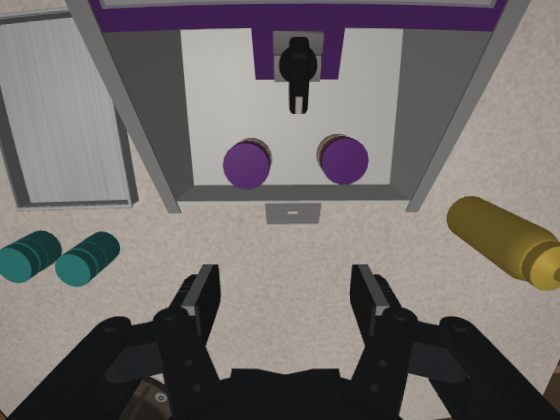

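Both jars stand in the bin, at (246,165) and (344,160). The wing is at (298,75), pointing along the slope, with the keeper hole at (293,213). I'm turning the tool half round so the last joint has room for the knob's turn.

Call:
step_arm --commands '[{"translation": [0, 0, 0], "twist": 0.12}, {"translation": [0, 0, 0], "twist": 0.24}, {"translation": [0, 0, 0], "twist": 0.36}, {"translation": [0, 0, 0], "twist": 0.48}, {"translation": [0, 0, 0], "twist": 0.6}, {"translation": [0, 0, 0], "twist": 0.72}, {"translation": [0, 0, 0], "twist": 0.84}, {"translation": [0, 0, 0], "twist": 0.96}]' --gripper 135

```text
time: 16.77
tcp_pos: [0.4934, -0.2721, 0.3031]
ee_rot: [-180.0, -0.0, 58.8]
ft_force: [0.1, -0.4, -0.1]
gripper_width: 0.0404
grip_force: 0.0
```

Call:
step_arm --commands '[{"translation": [0, 0, 0], "twist": 0.12}, {"translation": [0, 0, 0], "twist": 0.24}, {"translation": [0, 0, 0], "twist": 0.36}, {"translation": [0, 0, 0], "twist": 0.48}, {"translation": [0, 0, 0], "twist": 0.6}, {"translation": [0, 0, 0], "twist": 0.72}, {"translation": [0, 0, 0], "twist": 0.84}, {"translation": [0, 0, 0], "twist": 0.96}]'

```text
time: 17.43
tcp_pos: [0.4934, -0.2721, 0.3031]
ee_rot: [180.0, -0.0, 113.8]
ft_force: [0.2, -0.8, -0.4]
gripper_width: 0.0401
grip_force: 0.0
```

Call:
step_arm --commands '[{"translation": [10, 0, 0], "twist": 0.12}, {"translation": [20, 0, 0], "twist": 0.24}, {"translation": [30, 0, 0], "twist": 0.36}, {"translation": [40, 0, 0], "twist": 0.48}, {"translation": [55, 0, 0], "twist": 0.6}, {"translation": [70, 0, 0], "twist": 0.72}, {"translation": [85, 0, 0], "twist": 0.84}, {"translation": [95, 0, 0], "twist": 0.96}]'

```text
time: 18.1
tcp_pos: [0.5895, -0.2719, 0.303]
ee_rot: [180.0, -0.0, 168.9]
ft_force: [-0.3, 0.2, 0.1]
gripper_width: 0.0399
grip_force: 0.0
```

Call:
step_arm --commands '[{"translation": [0, 0, 0], "twist": 0.12}, {"translation": [0, 0, 0], "twist": 0.24}, {"translation": [0, 0, 0], "twist": 0.272}, {"translation": [0, 0, 0], "twist": 0.272}, {"translation": [0, 0, 0], "twist": 0.272}]'

```text
time: 18.52
tcp_pos: [0.5884, -0.2724, 0.3031]
ee_rot: [180.0, -0.0, -176.0]
ft_force: [0.1, 1.0, -0.8]
gripper_width: 0.0403
grip_force: 0.0
```

Call:
step_arm --commands '[{"translation": [2, -7, -20], "twist": 0}, {"translation": [2, -7, -40], "twist": 0}, {"translation": [2, -7, -60], "twist": 0}, {"translation": [2, -7, -70], "twist": 0}, {"translation": [2, -7, -74], "twist": 0}, {"translation": [2, -7, -74], "twist": 0}]'

```text
time: 19.02
tcp_pos: [0.5903, -0.2803, 0.2286]
ee_rot: [180.0, -0.1, -176.0]
ft_force: [-0.8, 0.4, -0.2]
gripper_width: 0.04
grip_force: 0.0
```

Call:
step_arm --commands '[{"translation": [0, 0, 0], "twist": 0}, {"translation": [0, 0, 0], "twist": 0}, {"translation": [0, 0, 0], "twist": 0}, {"translation": [0, 0, 0], "twist": 0}, {"translation": [0, 0, 0], "twist": 0}, {"translation": [0, 0, 0], "twist": 0}, {"translation": [0, 0, 0], "twist": 0}]' --gripper 250 --squeeze 30

```text
time: 19.6
tcp_pos: [0.5903, -0.2805, 0.2301]
ee_rot: [-180.0, 0.1, -176.0]
ft_force: [-1.7, 3.1, 5.6]
gripper_width: 0.0112
grip_force: 34.4
```

Call:
step_arm --commands '[{"translation": [-10, -1, -7], "twist": 0}, {"translation": [-29, -2, -20.5], "twist": 0}, {"translation": [-49, -3, -34], "twist": 0}, {"translation": [-71, -5, -50], "twist": 0}, {"translation": [-94, -6, -66], "twist": 0}, {"translation": [-116, -8, -81], "twist": 0}, {"translation": [-136, -9, -95], "twist": 0}, {"translation": [-151, -10, -105.5], "twist": 0}]'

```text
time: 20.27
tcp_pos: [0.4378, -0.2899, 0.1231]
ee_rot: [179.9, -0.0, -176.0]
ft_force: [1.8, 5.4, 2.4]
gripper_width: 0.011
grip_force: 34.0
```

Call:
step_arm --commands '[{"translation": [-3, 0, -2], "twist": 0}, {"translation": [-6, 0, -4], "twist": 0}, {"translation": [-8, 0, -5.5], "twist": 0}, {"translation": [-8, 0, -5.5], "twist": 0}]'

```text
time: 20.6
tcp_pos: [0.4328, -0.2903, 0.1195]
ee_rot: [-180.0, 0.2, -176.0]
ft_force: [4.6, 8.9, 11.4]
gripper_width: 0.011
grip_force: 35.1
```

Call:
step_arm --commands '[{"translation": [-2, 0, -1.4], "twist": 0}, {"translation": [-4, 0, -2.8], "twist": 0}, {"translation": [-4, 0, -2.8], "twist": 0}, {"translation": [-4, 0, -2.8], "twist": 0}]'

```text
time: 20.93
tcp_pos: [0.4319, -0.2906, 0.1188]
ee_rot: [-179.7, 0.5, -176.0]
ft_force: [19.5, 20.7, 30.4]
gripper_width: 0.011
grip_force: 37.9
```

Call:
step_arm --commands '[{"translation": [3, 2, 3], "twist": 0}, {"translation": [3, 2, 3], "twist": 0}]'

```text
time: 21.1
tcp_pos: [0.4328, -0.2898, 0.1199]
ee_rot: [-179.7, 0.2, -175.9]
ft_force: [1.7, -2.9, 0.2]
gripper_width: 0.011
grip_force: 33.6
```

Call:
step_arm --commands '[{"translation": [0, 0, 0], "twist": 0}, {"translation": [0, 0, 0], "twist": 0}, {"translation": [0, 0, 2], "twist": 0}, {"translation": [0, 0, 4], "twist": 0}, {"translation": [0, 0, 4], "twist": 0}]' --gripper 178

```text
time: 21.52
tcp_pos: [0.4304, -0.2887, 0.1226]
ee_rot: [-180.0, 0.0, -176.0]
ft_force: [-0.2, -0.8, 0.1]
gripper_width: 0.0257
grip_force: 0.0
```

Call:
step_arm --commands '[{"translation": [0, -1, 0], "twist": -0.12}, {"translation": [0, -1, 0], "twist": -0.24}, {"translation": [0, -1, 0], "twist": -0.36}, {"translation": [0, -1, 0], "twist": -0.48}, {"translation": [0, -1, 0], "twist": -0.6}, {"translation": [0, -1, 0], "twist": -0.72}, {"translation": [0, -1, 0], "twist": -0.84}, {"translation": [0, -1, 0], "twist": -0.96}]'

```text
time: 22.18
tcp_pos: [0.43, -0.2884, 0.1225]
ee_rot: [180.0, -0.1, 128.7]
ft_force: [1.6, 12.9, 11.2]
gripper_width: 0.0259
grip_force: 7.3
```

Call:
step_arm --commands '[{"translation": [0, 0, 0], "twist": -0.1}, {"translation": [0, 0, 0], "twist": -0.2}, {"translation": [0, 0, 0], "twist": -0.3}, {"translation": [0, 0, 0], "twist": -0.4}, {"translation": [0, 0, 0], "twist": -0.5}, {"translation": [0, 0, 0], "twist": -0.6}, {"translation": [0, 0, 0], "twist": -0.6}]'

```text
time: 22.77
tcp_pos: [0.4313, -0.2896, 0.1227]
ee_rot: [179.9, 0.1, 94.3]
ft_force: [6.8, 2.6, 2.0]
gripper_width: 0.0258
grip_force: 3.5
```

Call:
step_arm --commands '[{"translation": [0, 0, 0], "twist": -0.08}, {"translation": [0, 0, 0], "twist": -0.16}, {"translation": [0, 0, 0], "twist": -0.24}, {"translation": [0, 0, 0], "twist": -0.3}, {"translation": [0, 0, 0], "twist": -0.3}]'

```text
time: 23.18
tcp_pos: [0.4322, -0.2893, 0.1231]
ee_rot: [179.7, 0.0, 77.2]
ft_force: [13.1, 10.3, 5.6]
gripper_width: 0.0256
grip_force: 7.1
```

Call:
step_arm --commands '[{"translation": [-2, 0, 0], "twist": 0.1}, {"translation": [-2, 0, 0], "twist": 0.2}, {"translation": [-2, 0, 4], "twist": 0.2}, {"translation": [-2, 0, 15], "twist": 0.2}, {"translation": [-2, 0, 40], "twist": 0.2}, {"translation": [-2, 0, 75], "twist": 0.2}, {"translation": [-2, 0, 110], "twist": 0.2}, {"translation": [-2, 0, 150], "twist": 0.2}]' --gripper 140

```text
time: 23.85
tcp_pos: [0.4277, -0.2892, 0.2735]
ee_rot: [-179.9, -0.1, 88.7]
ft_force: [0.1, 0.2, 0.1]
gripper_width: 0.0384
grip_force: 0.0
```

Call:
step_arm --commands '[{"translation": [0, 40, 20], "twist": 0}, {"translation": [0, 80, 40], "twist": 0}, {"translation": [0, 120, 60], "twist": 0}, {"translation": [0, 160, 80], "twist": 0}, {"translation": [0, 200, 80], "twist": 0}, {"translation": [0, 200, 80], "twist": 0}]'

```text
time: 24.35
tcp_pos: [0.4276, -0.0857, 0.3542]
ee_rot: [179.8, 0.0, 88.8]
ft_force: [-0.6, 0.3, 0.1]
gripper_width: 0.0383
grip_force: 0.0
```

Run:
```python
from h import *
s,im,d=look('top'); P=cloud('top',d); s2,im2,d2=look('scene')
a=cv2.resize(im[150:240,300:410],None,fx=3.6,fy=3.6,interpolation=cv2.INTER_CUBIC)
b=cv2.resize(im2[180:330,90:260],None,fx=2.35,fy=2.35,interpolation=cv2.INTER_CUBIC)
h=min(a.shape[0],b.shape[0]); cv2.imwrite('pics/after.png',np.hstack([a[:h],b[:h]])[:,:800,::-1])
c,s_=np.cos(np.radians(3.8)),np.sin(np.radians(3.8)); B=np.array([[c,s_,0],[-s_,c,0],[0,0,1]])
L=(P-[.53,-.2845,0])@B.T*1000; hsv=cv2.cvtColor(im,cv2.COLOR_RGB2HSV)
r=np.deg2rad(35); n=L@[-np.sin(r),0,np.cos(r)]; t=L@[np.cos(r),0,np.sin(r)]
m=(hsv[...,2]<70)&(abs(L[...,1])<50)&(L[...,0]<-60)&(L[...,0]>-140)&(L[...,2]>60)
print(m.sum(),'n',np.percentile(n[m],[50,90]),'t',np.percentile(t[m],[2,98]),'y',np.percentile(L[m][:,1],[2,98]))
```

```text
60 n [139.28826787 149.2518001 ] t [-17.60464302  -6.89602069] y [-15.27431427  21.05640862]
```

View pics/after.png

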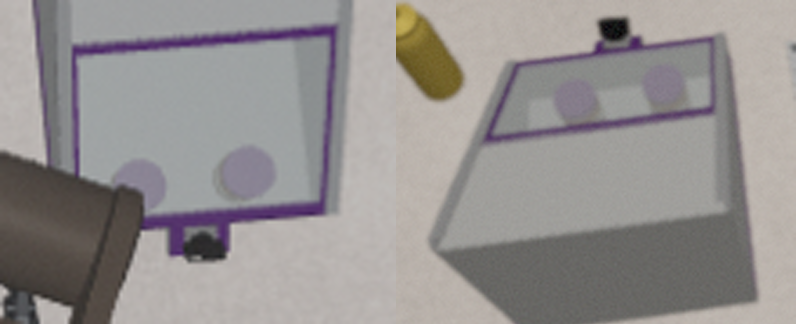

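Top crop: the lid is shut and the black wing at (205,245) lies across the slope. I'll take a close wrist measurement of how far it has dropped.

Call:
step_arm --commands '[{"translation": [0, -40, 0], "twist": 0}, {"translation": [0, -80, 0], "twist": 0}, {"translation": [0, -120, 0], "twist": 0}, {"translation": [0, -160, 0], "twist": 0}, {"translation": [0, -200, -20], "twist": 0}, {"translation": [0, -240, -50], "twist": 0}, {"translation": [0, -275, -80], "twist": 0}, {"translation": [0, -285, -100], "twist": 0}]'

```text
time: 25.12
tcp_pos: [0.427, -0.3789, 0.2508]
ee_rot: [180.0, 0.1, 88.6]
ft_force: [0.3, 0.2, 0.2]
gripper_width: 0.0387
grip_force: 0.0
```

Call:
step_arm --commands '[{"translation": [0, 0, 0], "twist": 0}, {"translation": [0, 0, 0], "twist": 0}, {"translation": [0, 0, 0], "twist": 0}]'

```text
time: 25.37
tcp_pos: [0.4278, -0.3753, 0.2524]
ee_rot: [-180.0, -0.0, 88.8]
ft_force: [-0.2, -0.3, 0.3]
gripper_width: 0.0385
grip_force: 0.0
```

Run:
```python
from h import *
s,im,d=look('wrist'); P=cloud('wrist',d,s); print(s['tcp_pos'])
cv2.imwrite('pics/w3.png',im[...,::-1])
c,s_=np.cos(np.radians(3.8)),np.sin(np.radians(3.8)); B=np.array([[c,s_,0],[-s_,c,0],[0,0,1]])
L=(P-[.53,-.2845,0])@B.T*1000; hsv=cv2.cvtColor(im,cv2.COLOR_RGB2HSV)
r=np.deg2rad(35); n=L@[-np.sin(r),0,np.cos(r)]; t=L@[np.cos(r),0,np.sin(r)]
m=(hsv[...,2]<70)&(abs(L[...,1])<50)&(L[...,0]<-60)&(L[...,0]>-140)&(L[...,2]>60)
top=m&(n>140); y=L[...,1]
print(m.sum(),top.sum(),'n',np.percentile(n[top],[25,50,75,95]),'t',np.percentile(t[top],[2,50,98]),'y',np.percentile(y[top],[2,98]))
rc=cv2.minAreaRect(np.stack([t[top],y[top]],1).astype(np.float32)); print(rc)
pm=(hsv[...,0]>125)&(hsv[...,0]<165)&(hsv[...,1]>80)&(abs(n-111)<8)
print('lid n',np.percentile(n[pm],[10,50,90]),'tmin',np.percentile(t[pm],1),pm.sum())
```

```text
[ 0.42779081 -0.3752732   0.25236453]
1571 796 n [144.7535361  146.1998937  147.32944618 363.47483272] t [-21.24164391 -12.89011169 131.41481649] y [-16.85782324  19.91381866]
((52.0445556640625, -9.459774017333984), (38.57769775390625, 154.56338500976562), 80.81063079833984)
lid n [110.27763513 111.24853101 112.18712976] tmin -31.01795054175601 5846
```

View pics/w3.png

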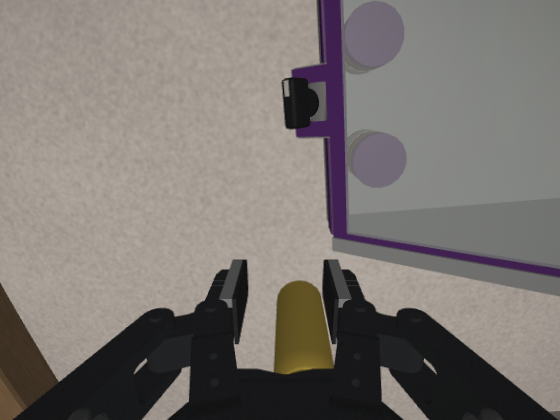

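The close view shows the wing at (300,103) lying across the slope. Its top is 146 mm along the lid's normal, against 151–152 mm unlocked, so it has dropped about 5.5 mm. Both jars are standing and the arm is clear of everything, so I'm handing in.

```bash
python3 -c "
from rig import bot
print(bot.close_job())"
```

```text
the job is handed in; nothing more can be done
None
```

I handed the job in at about 25 s of the 72 s allowed: both nut-butter jars are in the bin, the pickle jar is in the tote, and the lid is shut with its knob turned and dropped about 5.5 mm into lock by camera measurement; no verdict came back.

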